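# Hold a spring clip open over a display board

## Task

I want to slip a drawing under a clip on the board. First turn the knob of the display stand until its white pointer stands at the red mark, which brings the board round to face me. Then squeeze the blue spring clip open, take it off the rim of the grey tray, and keep it squeezed wide open astride the middle of the board's top edge, one jaw in front and one behind, with both jaws clear of the board and never biting it. Finish while still holding it there like that; leave the black clip and the other things on the bench alone.

Things in the scene. Friction and masses are not known exactly. Their poses are not given: they have to be found in the camera images.
- stand: Grey display stand fixed to the bench: flat housing 22 mm high, 90 mm wide (114 mm round under the turntable), rounded ends. Origin on the bench under the turntable's axis; x points from the knob to the turntable, whose axes are 145 mm apart. A belt inside makes the turntable follow the knob one to one, in the same direction.
- knob (a joint): Angle of the black knob (rad), growing anticlockwise seen from above; stays where it is left (friction about 0.06 N m in all). The dial has black ticks every 15 degrees from 0 to 2.09; the red mark is at 1.309 rad (75 degrees). The knob starts 0.7 to 1.3 rad short of the mark.
- knob_grip (a point): Point to grip on the knob's axis, 51.5 mm above the bench. The knob has a black bar 44 mm long, 13 mm wide, whose top is 63.5 mm above the bench and which stands 29 mm above its round skirt; x runs along the bar to the end with the white pointer, z up.
- board_edge (a point): Middle of the top edge of the wooden board (118 mm wide, 6 mm thick) that stands on the turntable, 124 mm above the bench. x along the edge, y square to the board's faces, z up. The board stands clear for 70 mm below its top edge and swings within 60 mm of the turntable's axis.
- tray: Grey open tray, fixed, 74 x 130 x 52 mm (x, y, height), walls 5 mm. Origin under its centre. The clips are parked on the rim of its -x wall, 60 mm apart, either one on the left.
- clip_pivot (a point): Pivot of the blue clip; parked it is 56 mm above the bench, its 7 mm pin on the rim, over the middle of the tray's wall. Handles end in rolled grips 12 mm thick, 20 mm long: parked, 46 mm above the pivot and 60 mm apart over their outsides; at the stop, 51 mm above it and 29 mm apart over their outsides. Jaw ends are 42 mm below the pivot (39 mm when wide open).
- clip_jaw (a joint): Opening of the blue clip (rad): 0 as parked on the 5 mm wall, negative when shut, 0.62 at the stop, where the jaws gape about 29 mm. A spring closes it: about 5 N on each handle grip to start, about 9 N at the stop.
- clip_tip_a (a point): Inner face of the blue clip's jaw pad on the +y side, 6 mm above the jaw's end.
- clip_tip_b (a point): Inner face of the blue clip's jaw pad on the -y side, 6 mm above the jaw's end.
- spare_pivot (a point): Pivot of the black clip of the same shape, parked on the same rim; it stays there.
- paste: Blue and white jar, 55 mm across, 54 mm high, standing; origin under its centre.
- marker: White and blue marker pen, 17 x 135 x 16 mm, lying; origin under its centre.
- clip: Blue spring clip with orange pads: two levers on a pivot, like a clothes peg, 20 mm wide, about 55 g. Origin on the pivot; z towards the handles (up), y the way it opens, x across its width. The axes belong to one lever, so they tilt about x by half the opening while it is squeezed. Nothing may come closer than 4 mm below the pivot.
- turntable: The turntable with its board; origin on its axis, axes as board_edge.

How it is judged:
On the way, in this order (a step that is already met when the one before it is completed fails the run):
1. the knob's pointer stands at the red mark (within 5 degrees) while the blue clip is still parked (value of joint knob between 1.219 and 1.399 rad and distance of clip_pivot from where it was at the start of the episode below 0.02 m), for 0.3 s.
2. the blue clip is squeezed open and lifted off the tray (value of joint clip_jaw above 0.35 rad and height (world z) of clip_pivot above 0.095 m and contact force between clip and the fingers above 1 N and contact force between clip and tray below 0.2 N), for 0.2 s.
At the end, for the whole second after the job is handed in: Knob within 0.09 rad of the red mark; blue clip held, open at least 0.42 rad and still, touching neither board nor tray; pivot within 20 mm of the middle along the edge; one jaw pad each side, at least 6 mm from the board's middle plane and 8 mm below its top edge (value of joint knob between 1.219 and 1.399 rad and x of clip_pivot in the frame of board_edge between -0.02 and 0.02 m and z of each of clip_tip_a, clip_tip_b in the frame of board_edge below -0.008 m and ((y of clip_tip_a in the frame of board_edge above 0.006 m and y of clip_tip_b in the frame of board_edge below -0.006 m) or (y of clip_tip_a in the frame of board_edge below -0.006 m and y of clip_tip_b in the frame of board_edge above 0.006 m)) and value of joint clip_jaw above 0.42 rad and contact force between clip and the fingers above 2 N and contact force between clip and turntable below 0.3 N and contact force between clip and tray below 0.2 N and linear speed of clip below 0.03 m/s); the arm keeps its last pose, push and grip.
It fails at once if the clip bites the board (distance between clip_pivot and board_edge below 0.06 m and z of clip_tip_a in the frame of board_edge below -0.008 m and value of joint clip_jaw below 0.15 rad).
It fails at once if the black clip is disturbed (distance of spare_pivot from where it was at the start of the episode above 0.015 m).
It fails at once if the jar is pushed away (distance of paste from where it was at the start of the episode above 0.03 m).
It fails at once if the marker pen is pushed away (distance of marker from where it was at the start of the episode above 0.03 m).
It also fails if it takes over 48 s, if anything falls off the work surface, if the arm or the gripper's body presses on something with over 40 N, if the wrist force passes 120 N, or if a joint passes its speed limit or range.

## Robot

A 6-joint arm with a two-finger parallel gripper is mounted at the origin on a cart in front of the work surface, level with it; the furniture and walls round the work are solid. World frame = base frame: x ahead of the robot, y to its left, z up, the work surface at z = 0. Lengths are in m, angles in rad, forces in N, time in s.
With the tool pointing down it reaches from about 0.375 to 0.9 m from the base axis. Payload 3.1 kg.
Tool frame: the origin (TCP) lies midway between the tips of the shut fingers; the grasp point (between the pads) lies 19 mm behind it; z points along the fingers, x is the direction in which the jaws open and shut, and the axes are right-handed (so a half turn about z gives the same grasp; the last joint's range is limited). The gripper opens to 85 mm and grips with 20 to 120 N. Pads are 22 mm wide; open, the fingers measure 114 mm over their backs; the gripper's body (76 mm by 85 mm) begins 54 mm behind the grasp point. The pads swing forward as they close: fully open they stand 13 mm farther back than shut.
Start: joints at [0.977, 0.527, 1.433, -0, 1.181, -0.178], TCP at [0.252, 0.572, 0.231] pointing down, gripper open.
Joint ranges: [-3.08, 3.08], [-0.75, 2.2], [0.22, 2.44], [-1.43, 4.57], [0, 2.65], [-2.85, 2.85]. Speed limits (rad/s): [2.79, 2.79, 3.14, 3.14, 3.14, 3.14].

## Interface

Orientations are given as a unit quaternion [x, y, z, w].
In Python, from station import * gives the robot as it stands.
- The arm moves only by the tool servo_tool, never from a script. Its argument "targets" is a list of rows, each a list of 6 numbers: the shift along the tool's x, y, z in mm, then the turn, a rotation vector about the tool's x, y, z in degrees. A call has 1 to 10 rows; each row is the pose to reach, as a shift and turn from the pose commanded when the call began, along the tool's axes at that moment; what a row does not reach only later rows make up. A row lasts 1/8 s, in which the tool goes at most 62.5 mm and 10.7 degrees, less where a joint would pass 70% of its speed; a pose out of reach is approached as far as the arm can. A call with a gripper value outside its range is refused whole. "gripper" is the finger opening in mm, from 0 to 85.4, set as the call begins (left out, the last holds). The fingers move at their own pace and stop on an object; "newtons" is the grip in N (left out, the last holds). Time passes only in rows, so rows that repeat a pose let the fingers close. It gives the time, the measured TCP pose, the force and the opening at its end, in the units of the state.
- sense(): the state, without advancing time (a new reading comes with each control period).
- snapshot(name): name is "side" or "top" or "wrist"; returns a dict with "color" (420x560x3 uint8, red, green, blue), "vfov" (degrees; the focal length in pixels is half the picture's height over the tangent of half this angle, whatever the lens; pixels are square), "cx", "cy" (the principal point, pixels), "R" (3x3) and "t" (3): a world point X has camera coordinates R X + t. Camera axes: x right, y down, z forward; pixel columns grow to the right and rows downward; lengths in m; the calibration is good to about 2 mm. A picture is of the moment at which its call begins. There is no depth.
- sign_off(): hands the job in, once; it reports no verdict.
The state is a dict: "t": time; "q": joint angles; "qd": joint speeds; "tau": joint torques, N m; "tcp_pos": TCP position; "tool_rot": TCP orientation; "force": force on the tool from outside, world axes, zero at the start; "ft_torque": the same for the moment, N m; "finger_gap": opening from 0.0 (shut) to 1.0 (fully open).
Only numpy, scipy, OpenCV 4.12 (cv2) and the standard library are available. Lean on these libraries where they do the work, as an engineer would, in place of code of your own. Each camera call takes 0.05 s, during which the arm holds its last target. There are 200 camera calls.

## Working session

There is one attempt and no reset: what is moved stays moved. The work goes in short steps, Python scripts to look and compute and a tool call to move; the robot and the scene stay as the last step left them, time stands still between calls to the robot, and variables do not carry over. Pictures are saved under pics/ and viewed, about 8 in all and at most 12, crops included, and the job is handed in when it is done.

Besides the shell and the picture viewer there is one more tool, called after "Request:" by a JSON object that holds its "method" and its "body", one argument or row to a line. servo_tool: Moves the arm, as the interface text tells. Its arguments: {"type":"object","properties":{"targets":{"type":"array","items":{"type":"array","items":{"type":"number"}}},"gripper":{"type":"number"},"newtons":{"type":"number"}},"required":["targets"]}

```bash
mkdir -p pics; cat > h.py <<'E'
from station import *
import numpy as np, cv2
from scipy.spatial.transform import Rotation as Ro
def snap(n,f=None):
    s=snapshot(n); s['f']=210/np.tan(np.radians(s['vfov']/2)); s['R']=np.array(s['R']); s['t']=np.array(s['t'])
    if f: cv2.imwrite('pics/'+f+'.png',s['color'][:,:,::-1])
    return s
def ray(s,u,v):
    d=s['R'].T@np.array([(u-s['cx'])/s['f'],(v-s['cy'])/s['f'],1]); return -s['R'].T@s['t'],d
def onz(s,u,v,z):
    c,d=ray(s,u,v); return c+d*(z-c[2])/d[2]
def proj(s,X):
    p=s['R']@np.array(X)+s['t']; return p[:2]/p[2]*s['f']+[s['cx'],s['cy']]
E
python3 - <<'E'
from h import *
print(sense())
a=snap('top','top1');b=snap('side','side1')
for s in(a,b):print(-s['R'].T@s['t'],s['R'],s['f'])
cv2.imwrite('pics/both1.png',cv2.resize(np.hstack([a['color'],b['color']])[:,:,::-1],(1120,420)))
E
```

```text
{'t': 0.0, 'q': array([ 9.76478586e-01,  5.28461659e-01,  1.43392099e+00,  1.08923067e-05,
        1.18142797e+00, -1.78524049e-01]), 'qd': array([-0.00122997, -0.00039377,  0.00182756, -0.00060198, -0.00169319,
       -0.00050686]), 'tau': array([ 9.21888641e-04, -4.42344153e+01, -1.78027189e+01, -2.25807339e-04,
        8.30949488e-03,  4.05235951e-06]), 'tcp_pos': array([0.25201409, 0.57113681, 0.23033047]), 'tool_rot': array([ 8.37829991e-01,  5.45930102e-01, -1.02383833e-03,  4.26172674e-04]), 'force': array([-0.43189354,  0.22984314,  0.31719841]), 'ft_torque': array([0.03590318, 0.0388999 , 0.011558  ]), 'finger_gap': 0.994979588572987}
[ 0.36459412 -0.3164254   0.93065925] [[-0.02387472 -0.99929013  0.02914161]
 [-0.9964512   0.02143314 -0.08139798]
 [ 0.0807156  -0.03098154 -0.99625556]] 509.9726127384773
[ 0.21893318 -1.15568472  0.43359921] [[ 0.96720917 -0.25388284 -0.00706504]
 [-0.0951593  -0.33645383 -0.93687968]
 [ 0.23548061  0.90683092 -0.34958055]] 511.2262753088675
```

View pics/top1.png

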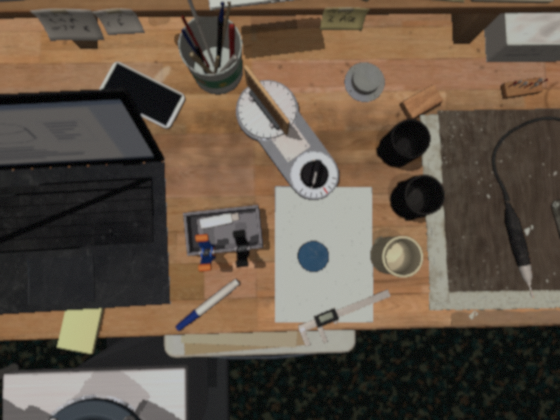

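View pics/side1.png

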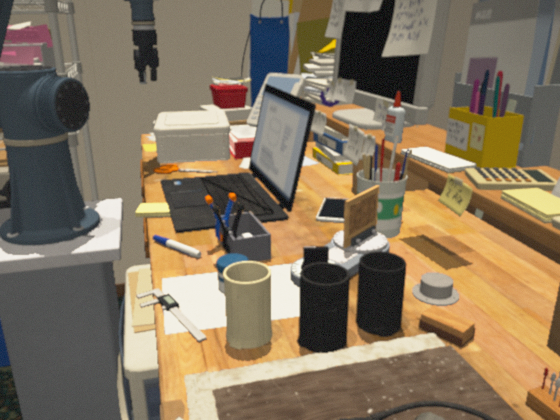

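```bash
python3 - <<'E'
from h import *
s=snap('top'); c=s['color'][:,:,::-1]
cv2.imwrite('pics/z1.png',cv2.resize(c[70:290,160:360],(720,792)[:2],interpolation=cv2.INTER_CUBIC)[:600*2] if 0 else cv2.resize(c[75:285,170:350],(514,600),interpolation=cv2.INTER_CUBIC))
hsv=cv2.cvtColor(s['color'],cv2.COLOR_RGB2HSV)
for n,(lo,hi) in dict(orange=((3,170,120),(16,255,255)),blue=((100,110,40),(125,255,255)),red=((172,120,80),(180,255,255))).items():
    m=cv2.inRange(hsv,lo,hi); k,_,st,ce=cv2.connectedComponentsWithStats(m)
    for i in range(1,k):
        if st[i,4]>8: print(n,st[i],ce[i].round(1))
for n,(u,v,z) in dict(turnt=(267,110,.03),knob=(314,175,.05),tray=(224,230,.052),jar=(313,256,.054),blue=(206,252,.1),black=(242,250,.1)).items(): print(n,onz(s,u,v,z).round(3))
E
```

```text
orange [196 235  11   6  57] [201.1 237.6]
orange [199 264  12   7  67] [204.2 267.2]
blue [199 242  14  10  84] [205.5 245.8]
blue [299 242  28  29 594] [312.5 256. ]
blue [201 253  13  10  77] [206.7 258.1]
blue [177 312  21  18 127] [187.1 320.2]
turnt [ 0.606 -0.315  0.03 ]
knob [ 0.484 -0.395  0.05 ]
tray [ 0.391 -0.237  0.052]
jar [ 0.343 -0.388  0.054]
blue [ 0.355 -0.212  0.1  ]
black [ 0.357 -0.27   0.1  ]
```

View pics/z1.png

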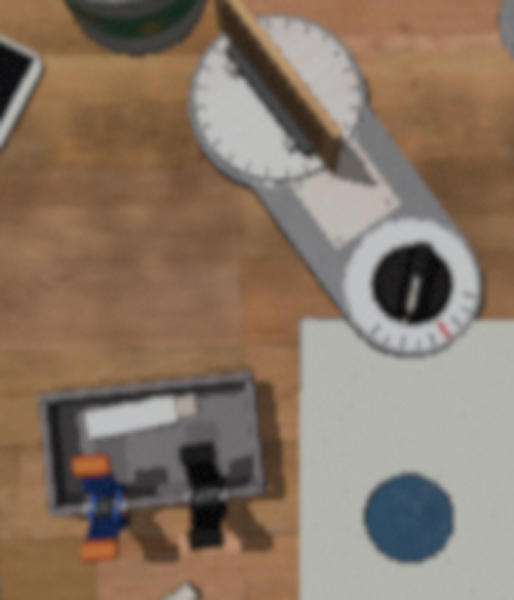

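```bash
cat >> h.py <<'E'
def rel(pos,yaw,base=None):
    """row (mm,deg in tool axes) to reach pos with tool down, jaw axis at yaw deg"""
    st=sense(); R0=Ro.from_quat(st['tool_rot']); p0=st['tcp_pos']
    if base is not None: p0,R0=np.array(base[0]),down(base[1])
    return np.r_[(R0.inv().apply(np.array(pos)-p0)*1000).round(1),(R0.inv()*down(yaw)).as_rotvec(degrees=True).round(1)]
def down(y): return Ro.from_euler('z',y,degrees=True)*Ro.from_euler('x',180,degrees=True)
E
python3 - <<'E'
from h import *
print(rel((.25,.571,.36),66),rel((.43,.1,.38),66-50),rel((.47,-.38,.28),-98))
s=snap('top')
# knob: ellipse of dark disc / dial, in crop coords scale 514/180
k=514/180
for n,(u,v,z) in dict(knobskirt=(412,285,.0345),pa=(414,280,.0635),pb=(409,315,.0635),red=(444,329,.024),dial=(412,286,.024),bt0=(222,3,.124),bt1=(335,160,.124),tt=(280,97,.024)).items(): print(n,onz(s,170+u/k,75+v/k,z).round(3))
E
```

```text
[-1.300e+00 -1.800e+00 -1.295e+02 -0.000e+00  1.000e-01  2.000e-01] [-3.595e+02  3.531e+02 -1.490e+02  0.000e+00  1.000e-01  5.020e+01] [-7.823e+02  5.836e+02 -4.830e+01  1.000e-01  0.000e+00  1.642e+02]
knobskirt [ 0.486 -0.396  0.034]
pa [ 0.485 -0.395  0.064]
pb [ 0.464 -0.392  0.064]
red [ 0.459 -0.417  0.024]
dial [ 0.487 -0.397  0.024]
bt0 [ 0.637 -0.285  0.124]
bt1 [ 0.546 -0.347  0.124]
tt [ 0.609 -0.317  0.024]
```

Request:
{"method": "servo_tool", "body": {
  "targets": [
    [0,0,-65,0,0,0],
    [0,0,-130,0,0,0],
    [-60,60,-140,0,0,10],
    [-120,120,-150,0,0,20],
    [-180,178,-150,0,0,30],
    [-240,236,-150,0,0,40],
    [-300,295,-150,0,0,50],
    [-360,353,-150,0,0,60],
    [-410,380,-150,0,0,70],
    [-460,410,-150,0,0,80]
  ],
  "gripper": 85
}}

```text
t: 1.45
tcp_pos: [0.4154, 0.0994, 0.3811]
tool_rot: [0.992, -0.123, 0.0, -0.0]
force: [0.4, -0.0, -0.4]
finger_gap: 0.991
```

```bash
python3 - <<'E'
from h import *
s=sense();print(s['tcp_pos'],s['q'],s['t']);print(rel((.45,-.2,.38),-50),rel((.47,-.39,.25),-98))
E
```

```text
[0.41539441 0.09935081 0.3810668 ] [-2.82029829e-02  8.05817898e-02  1.67060587e+00  8.60220991e-05
  1.38965048e+00  2.18667367e-01] 1.45
[106.7 281.8   1.1  -0.   -0.   35.9] [172.4 461.2 131.1  -0.   -0.   83.9]
```

Request:
{"method": "servo_tool", "body": {
  "targets": [
    [20,58,0,0,0,9],
    [40,115,0,0,0,18],
    [62,172,0,0,0,28],
    [85,230,0,0,0,38],
    [107,285,20,0,0,48],
    [128,340,50,0,0,58],
    [150,400,90,0,0,68],
    [172,440,125,0,0,76],
    [172,458,131,0,0,84],
    [172,458,131,0,0,84]
  ]
}}

```text
t: 2.7
tcp_pos: [0.4717, -0.3858, 0.2478]
tool_rot: [-0.657, 0.754, 0.002, -0.0]
force: [-0.6, -0.0, -0.1]
finger_gap: 0.993
```

```bash
python3 - <<'E'
from h import *
s=sense();print(s['tcp_pos'],s['q'],s['t']);w=snap('wrist','w1');print(w['R'],-w['R'].T@w['t'],w['f'])
for n,p in dict(knob=(.486,-.396,.0635),tt=(.607,-.317,.022),edge=(.607,-.317,.124)).items():print(n,proj(w,p))
E
```

```text
[ 0.47174118 -0.38582769  0.24784269] [-8.68646557e-01  4.89928264e-01  1.45231155e+00 -1.35233473e-04
  1.20280249e+00  8.40548015e-01] 2.7
[[-0.13802026 -0.99042457 -0.00309539]
 [-0.94210338  0.13032087  0.30896229]
 [-0.30560044  0.04555923 -0.95106925]] [ 0.55006083 -0.39717286  0.39031113] 376.12707379257745
knob [297.0015576 165.0288997]
tt [190.8542895   35.63564133]
edge [151.37617816  14.06299925]
```

View pics/w1.png

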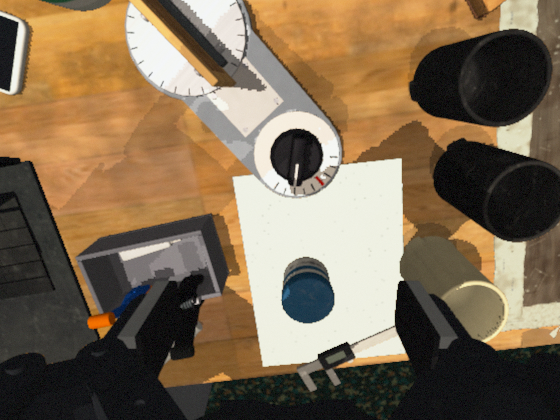

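```bash
python3 - <<'E'
from h import *
w=snap('wrist'); c=w['color']
cv2.imwrite('pics/z2.png',cv2.resize(c[105:205,245:350,::-1],(630,600),interpolation=cv2.INTER_CUBIC))
hsv=cv2.cvtColor(c,cv2.COLOR_RGB2HSV); sub=np.zeros(c.shape[:2],np.uint8); sub[110:200,250:345]=1
m=((hsv[...,0]>165)|(hsv[...,0]<6))&(hsv[...,1]>110)&(hsv[...,2]>90)&(sub>0); y,x=np.where(m); print('red',len(x),x.mean(),y.mean(),onz(w,x.mean(),y.mean(),.024))
E
```

```text
red 37 320.43243243243245 180.83783783783784 [ 0.45969975 -0.41592324  0.024     ]
```

View pics/z2.png

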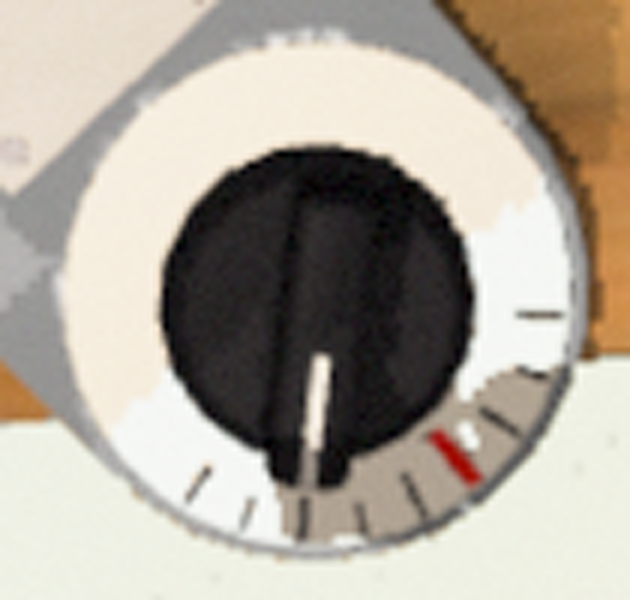

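```bash
python3 - <<'E'
from h import *
w=snap('wrist')
g=lambda u,v,z:onz(w,245+u/6,105+v/6,z)
a=g(322,355,.0635);b=g(313,445,.0635);d=b-a;print(a,b,np.degrees(np.arctan2(d[1],d[0])))
for n,p in {'0':(200,483),'30':(305,517),'60':(413,493),'75':(457,457),'120':(540,315)}.items():
    X=g(*p,.024);c=np.array([.486,-.396]);e=X[:2]-c;print(n,X.round(4),np.degrees(np.arctan2(e[1],e[0])).round(1),np.hypot(*e).round(4))
P=np.array([g(*p,.024)[:2] for p in [(200,483),(305,517),(413,493),(540,315)]]); # circle through tick middles
A=np.c_[2*P,np.ones(4)];r=np.linalg.lstsq(A,(P**2).sum(1),rcond=None)[0];print('centre',r[:2],np.sqrt(r[2]+r[:2]@r[:2]))
print('skirt',g(317,302,.0345))
print(rel((.486,-.397,.10),-98))
E
```

```text
[ 0.48739223 -0.39590674  0.0635    ] [ 0.47412306 -0.39287391  0.0635    ] 167.12549491292694
0 [ 0.461 -0.373  0.024] 137.4 0.034
30 [ 0.4528 -0.3897  0.024 ] 169.3 0.0338
60 [ 0.4545 -0.4082  0.024 ] -158.8 0.0338
75 [ 0.4597 -0.4162  0.024 ] -142.5 0.0332
120 [ 0.4816 -0.4323  0.024 ] -97.0 0.0366
centre [ 0.4889172  -0.39647018] 0.03654017944119574
skirt [ 0.49037627 -0.39628115  0.0345    ]
[ 11.5 -14.8 150.6  -0.    0.    0.3]
```

```bash
python3 - <<'E'
from h import *
print(rel((.488,-.3965,.1),-103),rel((.488,-.3965,.037),-103),sense()['tcp_pos'])
E
```

```text
[ 10.8 -16.7 150.6  -0.    0.    5.3] [ 10.8 -16.7 213.6  -0.    0.    5.3] [ 0.47284608 -0.38361281  0.25057981]
```

Request:
{"method": "servo_tool", "body": {
  "targets": [
    [11,-17,50,0,0,5],
    [11,-17,100,0,0,5],
    [11,-17,150,0,0,5],
    [11,-17,170,0,0,5],
    [11,-17,190,0,0,5],
    [11,-17,205,0,0,5],
    [11,-17,213,0,0,5],
    [11,-17,213,0,0,5]
  ],
  "gripper": 50
}}

```text
t: 3.85
tcp_pos: [0.4881, -0.3977, 0.0369]
tool_rot: [-0.624, 0.782, 0.0, -0.0]
force: [-0.4, -0.6, 0.2]
finger_gap: 0.589
```

Request:
{"method": "servo_tool", "body": {
  "targets": [
    [0,0,0,0,0,0],
    [0,0,0,0,0,0],
    [0,0,0,0,0,0],
    [0,0,0,0,0,0],
    [0,0,0,0,0,0],
    [0,0,0,0,0,0]
  ],
  "gripper": 5,
  "newtons": 40
}}

```text
t: 4.6
tcp_pos: [0.4886, -0.3967, 0.0379]
tool_rot: [-0.624, 0.782, 0.0, 0.001]
force: [1.7, 4.8, 6.1]
finger_gap: 0.141
```

Request:
{"method": "servo_tool", "body": {
  "targets": [
    [0,0,0,0,0,-8],
    [0,0,0,0,0,-16],
    [0,0,0,0,0,-24],
    [0,0,0,0,0,-32],
    [0,0,0,0,0,-40],
    [0,0,0,0,0,-48],
    [0,0,0,0,0,-48],
    [0,0,0,0,0,-48]
  ]
}}

```text
t: 5.6
tcp_pos: [0.4885, -0.3963, 0.0379]
tool_rot: [0.888, -0.46, -0.0, -0.001]
force: [1.9, 5.2, 6.5]
finger_gap: 0.141
```

Request:
{"method": "servo_tool", "body": {
  "targets": [
    [0,0,0,0,0,0],
    [0,0,0,0,0,0],
    [0,0,0,0,0,0],
    [0,0,0,0,0,0],
    [0,0,-40,0,0,0],
    [0,0,-90,0,0,0],
    [0,0,-140,0,0,0],
    [0,0,-190,0,0,0],
    [0,0,-210,0,0,0],
    [0,0,-210,0,0,0]
  ],
  "gripper": 50
}}

```text
t: 6.85
tcp_pos: [0.4887, -0.3987, 0.2491]
tool_rot: [0.888, -0.46, 0.002, 0.001]
force: [0.2, 0.2, -0.1]
finger_gap: 0.584
```

```bash
python3 - <<'E'
from h import *
print(sense()['tcp_pos'],sense()['t'])
w=snap('wrist'); c=w['color'][:,:,::-1]; t=snap('top')
p=proj(w,(.489,-.396,.035));q=proj(w,(.607,-.317,.124));print(p,q)
x0,y0=[int(max(0,k-50)) for k in p]
k1=cv2.resize(c[y0:y0+100,x0:x0+100],(400,400),interpolation=cv2.INTER_CUBIC)
cv2.imwrite('pics/w3.png',np.hstack([cv2.resize(c,(533,400)),k1])[:, :]);print(x0,y0)
z=cv2.resize(t['color'][75:285,170:350,::-1],(343,400),interpolation=cv2.INTER_CUBIC)
cv2.imwrite('pics/c3.png',np.hstack([k1,z]))
np.savez('w3.npz',**{k:w[k] for k in('R','t','f','cx','cy','color')})
E
```

```text
[ 0.48871809 -0.39865299  0.24909349] 6.85
[283.89252339 173.91282117] [288.1906378  -19.10269932]
233 123
```

View pics/c3.png

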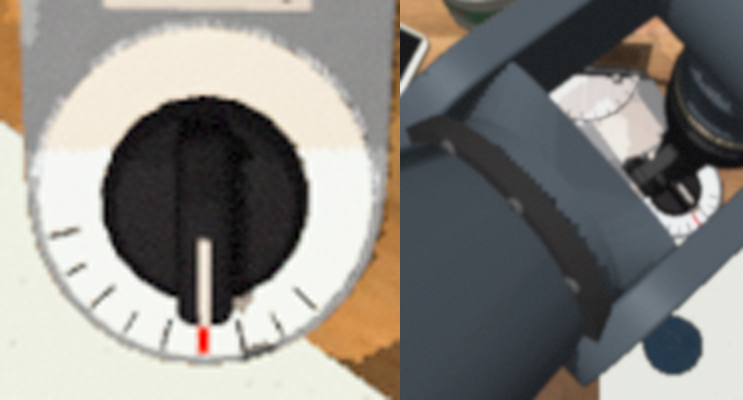

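```bash
python3 - <<'E'
from h import *
t=snap('top')
a=onz(t,201.1,237.6,.106);b=onz(t,204.2,267.2,.106);d=a-b;print(a,b,np.hypot(*d[:2]),np.degrees(np.arctan2(d[1],d[0])),(a+b)/2)
print(rel((.42,-.30,.3),-20),rel((.357,-.21,.22),6))
E
```

```text
[ 0.3783125  -0.20498143  0.106     ] [ 0.33096449 -0.20942201  0.106     ] 0.047555789832507606 5.357868004705091 [ 0.3546385  -0.20720172  0.106     ]
[-118.2   -0.9  -54.4   -0.     0.2  -34.8] [-2.278e+02 -1.200e+00  2.600e+01 -1.000e-01  2.000e-01 -6.080e+01]
```

Request:
{"method": "servo_tool", "body": {
  "targets": [
    [-35,0,-30,0,0,-9],
    [-75,0,-45,0,0,-19],
    [-115,0,-50,0,0,-29],
    [-155,0,-40,0,0,-39],
    [-190,0,-20,0,0,-49],
    [-220,0,0,0,0,-57],
    [-229,-3,20,0,0,-61],
    [-229,-3,26,0,0,-61],
    [-229,-3,26,0,0,-61]
  ],
  "gripper": 85
}}

```text
t: 8.12
tcp_pos: [0.3588, -0.2093, 0.2204]
tool_rot: [0.999, 0.053, -0.0, -0.0]
force: [0.4, -0.3, -0.2]
finger_gap: 0.995
```

```bash
python3 - <<'E'
from h import *
s=sense();print(s['tcp_pos'],s['t'],s['q'])
w=snap('wrist','w4');hsv=cv2.cvtColor(w['color'],cv2.COLOR_RGB2HSV)
m=cv2.inRange(hsv,(3,170,100),(16,255,255)); k,_,st,ce=cv2.connectedComponentsWithStats(m)
for i in range(1,k):
    if st[i,4]>60: print(st[i],ce[i].round(1),onz(w,*ce[i],.106).round(4))
for p in((.3783,-.205,.106),(.331,-.2094,.106),(.3546,-.2072,.056)):print(proj(w,p))
E
```

```text
[ 0.35875751 -0.20925192  0.22038839] 8.125 [-7.98483908e-01  2.64230482e-01  1.94358024e+00 -1.54896991e-04
  9.34967578e-01 -9.05098559e-01]
[141   3  42  46 464] [163.8  28.7] [ 0.2705 -0.1031  0.106 ]
[191  88  10  59 225] [196.1 113.9] [ 0.2922 -0.1524  0.106 ]
[364 101  10  19  93] [368. 110.] [ 0.4051 -0.1378  0.106 ]
[252 155  12  29 215] [257.1 169.3] [ 0.3354 -0.1852  0.106 ]
[502 154  41  51 472] [518.8 181.1] [ 0.5183 -0.1741  0.106 ]
[168 171  19  34 151] [176.4 185.2] [ 0.28   -0.2026  0.106 ]
[241 185  16  31 462] [248.5 200. ] [ 0.3311 -0.208   0.106 ]
[307 187  17  30 448] [315.1 201.2] [ 0.3783 -0.2038  0.106 ]
[495 187  19  25 147] [502.7 199.7] [ 0.5109 -0.1885  0.106 ]
[509 201  13  32 128] [514.5 216.6] [ 0.5229 -0.2     0.106 ]
[165 215  12  17  70] [170.7 224.5] [ 0.2764 -0.2324  0.106 ]
[521 218  11  22  66] [526.4 229.3] [ 0.5344 -0.2086  0.106 ]
[488 220  22  28 168] [498.5 232.5] [ 0.5148 -0.2132  0.106 ]
[157 233  26  19 140] [168.2 241.9] [ 0.2747 -0.2463  0.106 ]
[193 239  14  30 234] [198.8 253.8] [ 0.2975 -0.2536  0.106 ]
[485 240  13  13  65] [490.  246.2] [ 0.5116 -0.2244  0.106 ]
[365 258  35  36 598] [379.7 272.6] [ 0.4343 -0.2545  0.106 ]
[398 263  24  17 181] [411.6 270.8] [ 0.458  -0.2505  0.106 ]
[195 403  17  11  78] [204.2 407.5] [ 0.3072 -0.3978  0.106 ]
[314.78810374 202.76892831]
[248.13206096 201.88469914]
[282.26509465 185.44252429]
```

View pics/w4.png

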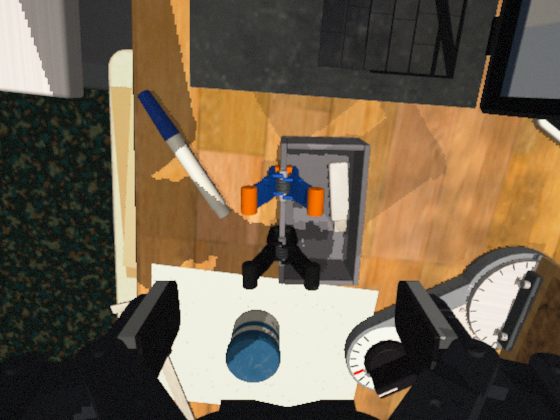

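Request:
{"method": "servo_tool", "body": {
  "targets": [
    [-4,-3,50,0,0,1],
    [-4,-3,95,0,0,1],
    [-4,-3,120,0,0,1],
    [-4,-3,135,0,0,1],
    [-4,-3,143,0,0,1],
    [-4,-3,143,0,0,1],
    [-4,-3,143,0,0,1]
  ]
}}

```text
t: 9.05
tcp_pos: [0.3548, -0.2068, 0.0785]
tool_rot: [0.999, 0.045, 0.001, 0.001]
force: [0.0, -0.0, -0.2]
finger_gap: 0.994
```

Request:
{"method": "servo_tool", "body": {
  "targets": [
    [0,0,0,0,0,0],
    [0,0,0,0,0,0],
    [0,0,0,0,0,0],
    [0,0,0,0,0,0]
  ],
  "gripper": 58,
  "newtons": 40
}}

```text
t: 9.55
tcp_pos: [0.3547, -0.2067, 0.0789]
tool_rot: [0.999, 0.045, 0.001, 0.001]
force: [0.3, 0.5, 7.9]
finger_gap: 0.682
```

Request:
{"method": "servo_tool", "body": {
  "targets": [
    [0,0,-2,0,0,0],
    [0,0,-4,0,0,0],
    [0,0,-4,0,0,0]
  ],
  "gripper": 48
}}

```text
t: 9.93
tcp_pos: [0.3543, -0.2063, 0.0821]
tool_rot: [0.999, 0.045, 0.0, 0.0]
force: [-0.1, -1.1, -0.4]
finger_gap: 0.565
```

Request:
{"method": "servo_tool", "body": {
  "targets": [
    [0,0,-2,0,0,0],
    [0,0,-4,0,0,0],
    [0,0,-4,0,0,0]
  ],
  "gripper": 38
}}

```text
t: 10.3
tcp_pos: [0.3542, -0.2063, 0.0859]
tool_rot: [0.999, 0.045, -0.0, -0.0]
force: [1.0, 0.5, -0.2]
finger_gap: 0.45
```

Request:
{"method": "servo_tool", "body": {
  "targets": [
    [0,0,-1,0,0,0],
    [0,0,-3,0,0,0],
    [0,0,-3,0,0,0],
    [0,0,-3,0,0,0]
  ],
  "gripper": 26
}}

```text
t: 10.8
tcp_pos: [0.3543, -0.2063, 0.089]
tool_rot: [0.999, 0.045, 0.0, 0.0]
force: [0.3, -0.0, -1.1]
finger_gap: 0.326
```

```bash
python3 - <<'E'
from h import *
a=snap('wrist')['color'];b=snap('side')['color'];print(sense()['force'])
cv2.imwrite('pics/g1.png',np.hstack([cv2.resize(a[60:420],(440,360))[:, :],cv2.resize(b[160:290,170:300],(360,360),interpolation=cv2.INTER_CUBIC)])[:,:,::-1])
E
```

```text
[-0.05384346 -0.44917935 -0.54547464]
```

View pics/g1.png

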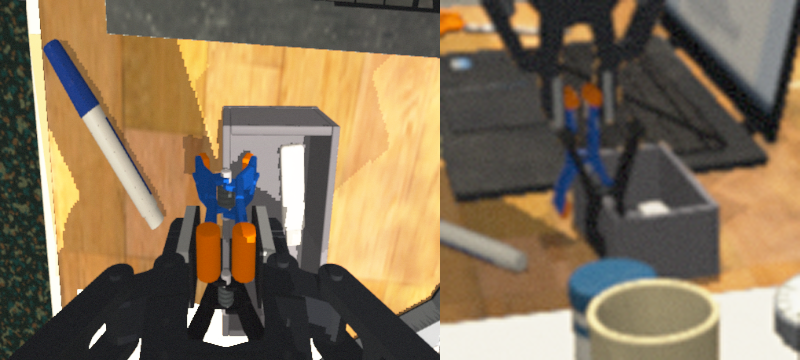

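Request:
{"method": "servo_tool", "body": {
  "targets": [
    [0,0,-10,0,0,0],
    [0,0,-30,0,0,0],
    [0,0,-60,0,0,0],
    [0,0,-90,0,0,0],
    [0,0,-120,0,0,0],
    [0,0,-150,0,0,0],
    [0,0,-165,0,0,0],
    [0,0,-165,0,0,0]
  ]
}}

```text
t: 11.9
tcp_pos: [0.3547, -0.2066, 0.2554]
tool_rot: [0.999, 0.045, 0.001, 0.001]
force: [-0.3, -0.4, -1.0]
finger_gap: 0.32
```

```bash
python3 - <<'E'
from h import *
s=sense();print(s['tcp_pos'],s['force'],s['t'])
t=snap('top');w=snap('wrist');b=snap('side');st=s
cv2.imwrite('pics/p1.png',np.hstack([cv2.resize(t['color'][60:200,180:360],(514,400),interpolation=cv2.INTER_CUBIC),cv2.resize(b['color'][80:280,150:290],(280,400),interpolation=cv2.INTER_CUBIC)])[:,:,::-1])
print(rel((.607,-.317,.27),-12))
E
```

```text
[ 0.35465645 -0.20660191  0.25540139] [-0.31442728 -0.41322656 -0.97365247] 11.9
[ 2.422e+02  1.336e+02 -1.690e+01 -1.000e-01  1.000e-01  1.720e+01]
```

View pics/p1.png

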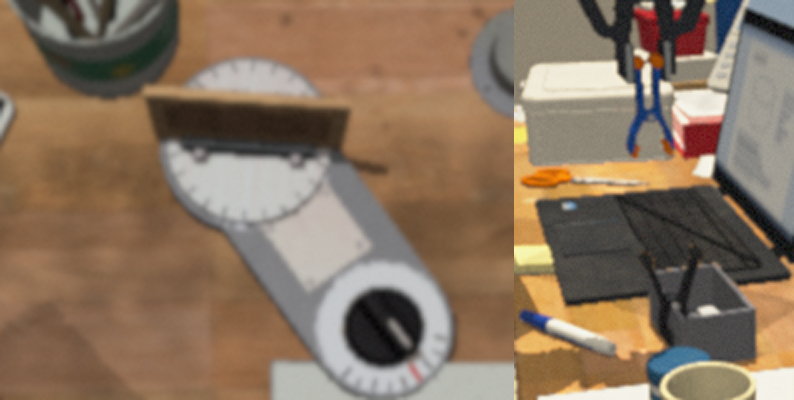

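```bash
python3 - <<'E'
from h import *
t=snap('top');k=514/180
f=lambda u,v,z:onz(t,180+u/k,60+v/k,z)
a=f(147,92,.124);b=f(349,108,.124);d=a-b;print(a,b,np.linalg.norm(d),np.degrees(np.arctan2(d[1],d[0])),(a+b)/2,'tt',f(243,143,.022))
b=snap('side')
for n,p in dict(edge=(.603,-.317,.124)).items(): print(n,proj(b,p))
E
```

```text
[ 0.61060383 -0.25857848  0.124     ] [ 0.59964021 -0.37246385  0.124     ] 0.11441188164635477 84.50114671395765 [ 0.60512202 -0.31552117  0.124     ] tt [ 0.6077232  -0.31154867  0.022     ]
edge [360.46866667 192.60184362]
```

Request:
{"method": "servo_tool", "body": {
  "targets": [
    [10,5,-5,0,0,1],
    [34,19,-15,0,0,2],
    [68,38,-20,0,0,4],
    [105,58,-20,0,0,6],
    [142,78,-20,0,0,8],
    [178,99,-20,0,0,10],
    [208,115,-20,0,0,11],
    [230,127,-20,0,0,12],
    [240,133,-20,0,0,12],
    [240,133,-20,0,0,12]
  ]
}}

```text
t: 13.4
tcp_pos: [0.6056, -0.3171, 0.2732]
tool_rot: [0.998, -0.059, -0.001, -0.0]
force: [-0.3, 0.1, -0.5]
finger_gap: 0.32
```

```bash
python3 - <<'E'
from h import *
s=sense();print(s['tcp_pos'],s['finger_gap'],s['force'],s['t'],s['q'])
w=snap('wrist','w5')
for d in(-.059,0,.059): print(proj(w,np.array([.605,-.316,.124])+d*np.array([.105,.994,0])))
E
```

```text
[ 0.60556469 -0.31711819  0.27318355] 0.31978543793431147 [-0.34332553  0.09166649 -0.54764405] 13.4 [-6.45463561e-01  5.72386249e-01  1.22335704e+00 -1.10057177e-04
  1.34705857e+00 -5.26563452e-01]
[287.12135764 258.88081333]
[286.11046346 191.72166045]
[284.97105411 116.02455051]
```

View pics/w5.png

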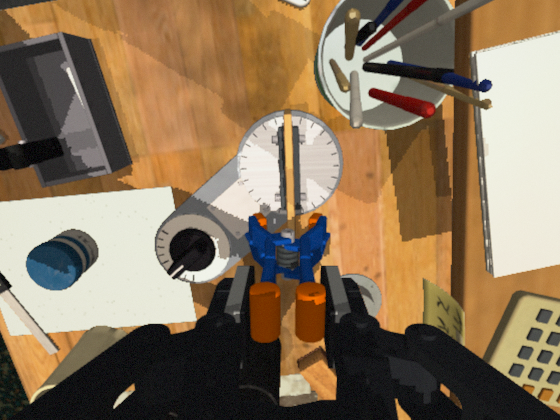

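```bash
python3 - <<'E'
from h import *
w=snap('wrist');s=sense();c=w['color'].astype(int);hsv=cv2.cvtColor(w['color'],cv2.COLOR_RGB2HSV)
for v in(116,130,150,170,190,205): print(v,[tuple(x) for x in hsv[v,280:298:2]]) if v in(130,190) else None
wood=cv2.inRange(hsv,(10,110,140),(22,255,255))
L=[]
for v in range(116,208,8):
    x=np.where(wood[v,278:302])[0]+278
    if len(x): X=onz(w,x.mean(),v,.124);L.append(X);print(v,x.min(),x.max(),X.round(4))
L=np.array(L);p=np.polyfit(L[:,1],L[:,0],1);print('x at y=-.316',np.polyval(p,-.316),'normal yaw',-np.degrees(np.arctan(p[0])))
print('end',onz(w,288.5,112,.124),'tool yaw',Ro.from_quat(s['tool_rot']).as_matrix()[:,0],s['tcp_pos'])
# clip: project TCP-derived pivot & tips
R=Ro.from_quat(s['tool_rot'])
for n,o in dict(pivot=(0,0,32),g1=(-10,0,-19),g2=(10,0,-19)).items(): print(n,proj(w,s['tcp_pos']+R.apply(np.array(o)/1000)))
o=cv2.inRange(hsv,(3,170,100),(14,255,255));o[:,:230]=0;o[:,340:]=0;k,_,st,ce=cv2.connectedComponentsWithStats(o)
print([(ce[i].round(1),st[i]) for i in range(1,k) if st[i,4]>30])
bl=cv2.inRange(hsv,(105,150,60),(125,255,255));bl[:,:230]=0;bl[:,340:]=0;y,x=np.where(bl[200:270]);print('blue',x.min(),x.max(),x.mean(),y.min()+200,y.max()+200)
E
```

```text
130 [(np.uint8(70), np.uint8(8), np.uint8(98)), (np.uint8(80), np.uint8(14), np.uint8(53)), (np.uint8(12), np.uint8(94), np.uint8(76)), (np.uint8(18), np.uint8(142), np.uint8(235)), (np.uint8(19), np.uint8(137), np.uint8(242)), (np.uint8(20), np.uint8(139), np.uint8(243)), (np.uint8(17), np.uint8(151), np.uint8(216)), (np.uint8(80), np.uint8(9), np.uint8(84)), (np.uint8(105), np.uint8(6), np.uint8(81))]
190 [(np.uint8(12), np.uint8(26), np.uint8(169)), (np.uint8(120), np.uint8(6), np.uint8(86)), (np.uint8(72), np.uint8(15), np.uint8(85)), (np.uint8(9), np.uint8(44), np.uint8(58)), (np.uint8(17), np.uint8(150), np.uint8(211)), (np.uint8(17), np.uint8(145), np.uint8(223)), (np.uint8(17), np.uint8(149), np.uint8(222)), (np.uint8(17), np.uint8(145), np.uint8(179)), (np.uint8(50), np.uint8(9), np.uint8(82))]
116 285 291 [ 0.6127 -0.2572  0.124 ]
124 285 292 [ 0.6124 -0.2631  0.124 ]
132 285 292 [ 0.6117 -0.2691  0.124 ]
140 285 292 [ 0.611  -0.2751  0.124 ]
148 286 293 [ 0.611  -0.2812  0.124 ]
156 286 293 [ 0.6103 -0.2874  0.124 ]
164 286 293 [ 0.6096 -0.2937  0.124 ]
172 287 293 [ 0.6092 -0.3     0.124 ]
180 287 294 [ 0.6089 -0.3065  0.124 ]
188 288 294 [ 0.6085 -0.3131  0.124 ]
196 287 294 [ 0.6073 -0.3196  0.124 ]
204 288 294 [ 0.6069 -0.3263  0.124 ]
x at y=-.316 0.6078985245489082 normal yaw -4.722673381999545
end [ 0.61343811 -0.25435672  0.124     ] tool yaw [ 0.99290817 -0.1188747  -0.00147535] [ 0.60456827 -0.31662912  0.27363463]
pivot [286.08888751 253.15461529]
g1 [259.24021952 309.08867903]
g2 [312.38725932 309.07408205]
[(array([261.5, 219.9]), array([254, 213,  13,  16, 110], dtype=int32)), (array([312.7, 220. ]), array([308, 213,  13,  17, 111], dtype=int32)), (array([265.1, 311.3]), array([ 250,  282,   31,   60, 1669], dtype=int32)), (array([309.7, 311.6]), array([ 295,  282,   31,   61, 1647], dtype=int32))]
blue 245 329 286.78229255774164 216 269
```

Request:
{"method": "servo_tool", "body": {
  "targets": [
    [2,-2,5,0,0,-1],
    [3,-3,20,0,0,-2],
    [3,-3,38,0,0,-2],
    [3,-3,50,0,0,-2],
    [3,-3,50,0,0,-2],
    [3,-3,50,0,0,-2]
  ]
}}

```text
t: 14.25
tcp_pos: [0.6089, -0.3148, 0.2242]
tool_rot: [0.999, -0.042, 0.0, 0.0]
force: [-0.3, 0.1, -0.7]
finger_gap: 0.324
```

```bash
python3 - <<'E'
from h import *
s=sense();print(s['tcp_pos'],s['finger_gap'],s['force'],s['t'])
w=snap('wrist');hsv=cv2.cvtColor(w['color'],cv2.COLOR_RGB2HSV)
wood=cv2.inRange(hsv,(10,110,140),(22,255,255))
L=[]
E=snap('side')['color']
cv2.imwrite('pics/d1.png',np.hstack([cv2.resize(w['color'][20:320,130:430],(420,420)),cv2.resize(E[110:250,290:410],(360,420),interpolation=cv2.INTER_CUBIC)])[:,:,::-1])
for p in((.608,-.314,.124),): print(proj(w,p),(proj(w,p)-[130,20])*1.4)
E
```

```text
[ 0.60890154 -0.31477695  0.22417472] 0.3236511294280794 [-0.26984814  0.10586103 -0.73271807] 14.25
[285.26758824 210.71422529] [217.37462353 266.99991541]
```

View pics/d1.png

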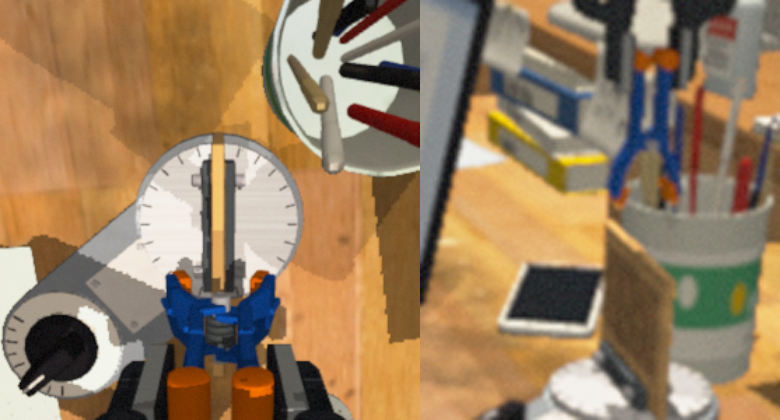

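Request:
{"method": "servo_tool", "body": {
  "targets": [
    [-1,0,6,0,0,0],
    [-1,0,15,0,0,0],
    [-1,0,24,0,0,0],
    [-1,0,33,0,0,0],
    [-1,0,41,0,0,0],
    [-1,0,47,0,0,0],
    [-1,0,50,0,0,0],
    [-1,0,50,0,0,0],
    [-1,0,50,0,0,0]
  ]
}}

```text
t: 15.48
tcp_pos: [0.6079, -0.3145, 0.1744]
tool_rot: [0.999, -0.042, 0.0, 0.0]
force: [0.3, 0.3, -0.3]
finger_gap: 0.321
```

```bash
python3 - <<'E'
from h import *
s=sense();print(s['tcp_pos'],s['finger_gap'],s['force'],s['t'],np.abs(s['qd']).max())
w=snap('wrist');e=snap('side')
cv2.imwrite('pics/d2.png',np.hstack([cv2.resize(w['color'][60:320,160:420],(420,420)),cv2.resize(e['color'][130:270,290:410],(360,420),interpolation=cv2.INTER_CUBIC)])[:,:,::-1])
f=lambda p:[(proj(w,p)-[160,60])*420/260,(proj(e,p)-[290,130])*3]
for p in((.608,-.314,.124),(.608,-.314,.142)):print(f(p))
E
```

```text
[ 0.60787135 -0.31454649  0.17435115] 0.3210309987245626 [ 0.31640777  0.31122368 -0.26509085] 15.475 0.0036924242049859502
[array([204.90589576, 288.25851903]), array([216.85404306, 185.62605578])]
[array([204.94385526, 309.83420445]), array([218.37612718, 158.27939324])]
```

View pics/d2.png

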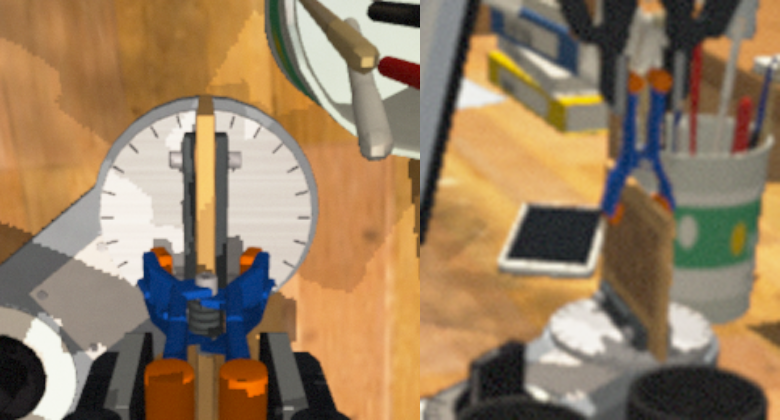

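```bash
python3 -c "
from h import *
print(sign_off(), sense()['force'], sense()['finger_gap'])"
```

```text
the job is handed in; nothing more can be done
the job is handed in; nothing more can be done
```

I turned the knob to the red mark, squeezed the blue clip open and lifted it off the tray rim. I then handed in at 15.5 s, still holding the clip squeezed to its stop astride the middle of the board's top edge. `sign_off()` gave no verdict.

My last checks before handing in:
- **Knob:** The wrist picture right after I turned it showed the white pointer in line with the red mark. A later top view agreed.
- **Squeeze:** The fingers were about 27.4 mm apart at 40 N. You gave 29 mm over the handle grips at the stop, so the clip is at its stop.
- **Contact:** The force on the tool was about 0.3 N in each axis, so nothing points to the clip pressing on the board.
- **Jaw pads:** In the wrist picture they sat evenly either side of the board, within about 1 mm. By calculation they are about 15 mm below the top edge.
- **Pivot:** It is about 18 mm above the edge and within a few millimetres of the middle along it. The side view agreed to 1–2 mm.
- **Bench:** I didn't touch the black clip, jar or marker on purpose, but I took no final measurement of where they stand.

The top and wrist views disagreed by about 2–3 mm on where the board's edge is. I used the closer wrist view, and the clearances are much larger than that difference.

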